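# Park the microscope objectives in their rests

### The job

Put the four loose microscope objectives away, each standing upright in the lens rest whose rim has the colour of its ring. Take them one at a time from the longest, which is knocked over most easily, to the shortest: blue, green, yellow, red. They are delicate, so set them down rather than drop them and do not topple any, and leave the two plain eyepieces standing where they are.

Things in the scene. Friction and masses are not known exactly. Their poses are not given: they have to be found in the camera images.
- objective_blue: loose stereo-microscope objective with a blue ring round its nose: an aluminium barrel standing on its flat mounting end, 38 mm diameter and 76 mm tall in all (straight sides up to 64 mm, then a coloured taper to a 20 mm steel nose with a dark lens), about 200 g; origin at the centre of its underside, z up along the barrel
- objective_green: loose stereo-microscope objective with a green ring round its nose: an aluminium barrel standing on its flat mounting end, 38 mm diameter and 66 mm tall in all (straight sides up to 54 mm, then a coloured taper to a 20 mm steel nose with a dark lens), about 200 g; origin at the centre of its underside, z up along the barrel
- objective_yellow: loose stereo-microscope objective with a yellow ring round its nose: an aluminium barrel standing on its flat mounting end, 38 mm diameter and 56 mm tall in all (straight sides up to 44 mm, then a coloured taper to a 20 mm steel nose with a dark lens), about 200 g; origin at the centre of its underside, z up along the barrel
- objective_red: loose stereo-microscope objective with a red ring round its nose: an aluminium barrel standing on its flat mounting end, 38 mm diameter and 46 mm tall in all (straight sides up to 34 mm, then a coloured taper to a 20 mm steel nose with a dark lens), about 200 g; origin at the centre of its underside, z up along the barrel
- rest_blue: fixed lens rest with a blue rim, a shallow round cup: 76 mm outside, 60 mm inside diameter, rim 9 mm above the bench, black floor 3 mm above the bench; origin at its centre on the bench, z up
- rest_green: fixed lens rest with a green rim, a shallow round cup: 76 mm outside, 60 mm inside diameter, rim 9 mm above the bench, black floor 3 mm above the bench; origin at its centre on the bench, z up
- rest_yellow: fixed lens rest with a yellow rim, a shallow round cup: 76 mm outside, 60 mm inside diameter, rim 9 mm above the bench, black floor 3 mm above the bench; origin at its centre on the bench, z up
- rest_red: fixed lens rest with a red rim, a shallow round cup: 76 mm outside, 60 mm inside diameter, rim 9 mm above the bench, black floor 3 mm above the bench; origin at its centre on the bench, z up
- eyepiece_a: loose eyepiece without any coloured ring: 27 mm steel tube below, 36 mm black eye-cup on top, 44 mm tall, standing on the bench; origin at the centre of its underside; to be left alone
- eyepiece_b: loose eyepiece without any coloured ring: 27 mm steel tube below, 36 mm black eye-cup on top, 44 mm tall, standing on the bench; origin at the centre of its underside; to be left alone
Things that resemble listed ones, but are neither listed nor needed, are in the scene too. Leave any orange, pink or white look-alike of the rest_yellow alone.

How it is judged (in metres and radians):
On the way, in this order (a step that is already met when the one before it is completed fails the run):
1. the blue objective stands in the blue rest, released (horizontal distance between objective_blue and rest_blue below 0.012 m and z of objective_blue in the frame of rest_blue below 0.006 m and angle between objective_blue's own z axis and vertical below 0.1 rad and linear speed of objective_blue below 0.02 m/s and contact force between the fingers and objective_blue below 0.1 N), for 0.2 s.
2. the green objective stands in the green rest, released (horizontal distance between objective_green and rest_green below 0.012 m and z of objective_green in the frame of rest_green below 0.006 m and angle between objective_green's own z axis and vertical below 0.1 rad and linear speed of objective_green below 0.02 m/s and contact force between the fingers and objective_green below 0.1 N), for 0.2 s.
3. the yellow objective stands in the yellow rest, released (horizontal distance between objective_yellow and rest_yellow below 0.012 m and z of objective_yellow in the frame of rest_yellow below 0.006 m and angle between objective_yellow's own z axis and vertical below 0.1 rad and linear speed of objective_yellow below 0.02 m/s and contact force between the fingers and objective_yellow below 0.1 N), for 0.2 s.
4. the red objective stands in the red rest, released (horizontal distance between objective_red and rest_red below 0.012 m and z of objective_red in the frame of rest_red below 0.006 m and angle between objective_red's own z axis and vertical below 0.1 rad and linear speed of objective_red below 0.02 m/s and contact force between the fingers and objective_red below 0.1 N), for 0.2 s.
At the end, for the whole second after the job is handed in: Each objective stands on the floor of the rest of its own colour (within 12 mm of its centre, underside less than 6 mm above the bench, within 0.1 rad of upright), released and at rest; both eyepieces are upright within 20 mm of where they stood (all of step 1 and all of step 2 and all of step 3 and all of step 4 and distance of each of eyepiece_a, eyepiece_b from where it was at the start of the episode below 0.02 m and angle between each of eyepiece_a, eyepiece_b's own z axis and vertical below 0.2 rad); the robot touches nothing.
It fails at once if an objective is dropped: out of the fingers with its underside more than 20 mm above the bench ((height (world z) of objective_blue above 0.02 m and contact force between the fingers and objective_blue below 0.05 N) or (height (world z) of objective_green above 0.02 m and contact force between the fingers and objective_green below 0.05 N) or (height (world z) of objective_yellow above 0.02 m and contact force between the fingers and objective_yellow below 0.05 N) or (height (world z) of objective_red above 0.02 m and contact force between the fingers and objective_red below 0.05 N)).
It fails at once if an objective is toppled (leans more than about 45 degrees) (angle between any of objective_blue, objective_green, objective_yellow, objective_red's own z axis and vertical above 0.8 rad).
It fails at once if an eyepiece is pushed more than 20 mm or knocked over (not (distance of eyepiece_a from where it was at the start of the episode below 0.02 m) or not (distance of eyepiece_b from where it was at the start of the episode below 0.02 m) or not (angle between eyepiece_a's own z axis and vertical below 0.2 rad) or not (angle between eyepiece_b's own z axis and vertical below 0.2 rad)).
It also fails if it takes over 115 s, if anything falls off the work surface, if the arm or the gripper's body presses on something with over 40 N, if the wrist force passes 120 N, or if a joint passes its speed limit or range.

### The arm

A 6-joint arm with a two-finger parallel gripper is mounted at the origin on the work surface. World frame = base frame: x ahead of the robot, y to its left, z up, the work surface at z = 0. Lengths are in m, angles in degrees, forces in N, time in s.
With the tool pointing down it reaches from about 0.375 to 0.925 m from the base axis. Payload 5.7 kg.
Tool frame: the origin (TCP) lies at the centre of the arm's flange, where the gripper is bolted on; the fingertips stand 173 mm ahead of it and the grasp point (between the pads) lies 155 mm ahead of it (arm.grasp_offset is the distance from the TCP to the grasp point, in m); z points along the fingers, x is the direction in which the jaws open and shut, and the axes are right-handed (so a half turn about z gives the same grasp; the last joint's range is limited). The gripper opens to 85 mm and grips with 20 to 120 N. Pads are 22 mm wide; open, the fingers measure 114 mm over their backs; the gripper's body (76 mm by 85 mm) begins 54 mm behind the grasp point. The pads swing forward as they close: fully open they stand 13 mm farther back than shut.
Start: joints at [-71.167, 20.558, 86.54, -0, 72.909, -6.595], TCP at [0.258, -0.542, 0.405] pointing down, gripper open.
Joint ranges: [-170.27, 170.27], [-57.76, 135], [12.27, 136.19], [-55.21, 235.2], [11.17, 155.16], [-170.74, 170.74]. Speed limits (degrees/s): [136.94, 136.94, 180, 180, 180, 180].

### API

Orientations are given as a 3x3 rotation matrix whose columns are the frame's x, y, z axes.
In Python, from plant import arm gives the robot as it stands.
- The arm moves only by the shell command python3 -m handwheel 'ROWS' [OPENING] [FORCE]. ROWS is text: rows parted by semicolons, each of 4 numbers parted by spaces: the shift along the tool's x, y, z in m, then the turn about the tool's z in degrees. In form: dx dy dz spin; .... A call has exactly 5 rows; each row shifts and turns the commanded pose from where the row before left it, along the tool's axes as they then stand; what a row does not reach is not made up. A row lasts 1/12 s, in which the tool goes at most 41.7 mm and 7.16 degrees, less where a joint would pass 70% of its speed; a pose out of reach is approached as far as the arm can. A call with a gripper value outside its range is refused whole. OPENING is the closure, from 0 (fully open) to 1 (shut), set as the call begins (- or left out, the last holds). The fingers move at their own pace and stop on an object; FORCE is the grip in N (left out, the last holds). Time passes only in rows, so rows that do not move let the fingers close, or fill a call up. It gives the time, the measured TCP pose, the force and the opening at its end, in the units of the state.
- arm.read_state(): the state, without advancing time (a new reading comes with each control period).
- arm.get_image(name): name is "scene" or "top" or "wrist"; returns a dict with "img" (400x640x3 uint8, red, green, blue), "K" (3x3 intrinsics, pixels), "world_from_camera" (4x4, takes a point from camera to world coordinates); the wrist camera has in their place "tool_from_camera" (4x4, takes a point from camera to tool coordinates, whose origin is the TCP and whose axes are the tool frame's). Camera axes: x right, y down, z forward; pixel columns grow to the right and rows downward; lengths in m; the calibration is good to about 2 mm. A picture is of the moment at which its call begins: read the wrist's pose just before it. There is no depth.
- arm.job_done(): hands the job in, once; it reports no verdict.
Trained networks look in a picture, given as the dict that the camera call returned (one of the last four; its "shot" number tells which), for a name from the list of things; names that differ only in an ending like _2 or _b are one class to them, and where a whole thing is asked for, a point or a joint stands for the part that bears it (a point fixed in the world has none). Each returns a list of dicts, best first, with "conf" (0 to 1); they miss things now and then, are a little off and sometimes report something else, mostly with a low value. They report only what shows in the picture. A call takes as long as a camera call. They do not tell look-alikes from the thing itself.
- arm.spot_in(picture, thing): "xy" ([column, row] as shares, 0 to 1, of the picture: columns of its width, rows of its height, amid what is visible of it).
- arm.silhouettes(picture, thing): "region" (400x640 bool, what is visible of it) and "xy" ([column, row] as shares, 0 to 1, of the picture: columns of its width, rows of its height, amid what is visible of it).
- arm.pinpoint(picture, thing): "xy" ([column, row] as shares, 0 to 1, of the picture: columns of its width, rows of its height: a listed point, or the origin of a listed thing).
The state is a dict: "time_s": time; "joint_positions": joint angles; "qd": joint speeds; "tau": joint torques, N m; "tool_pos": TCP position; "eef_rot": TCP orientation; "wrist_force": force on the tool from outside, world axes, zero at the start; "moment": the same for the moment, N m; "finger_gap": finger opening in m.
Only numpy, scipy, OpenCV 4.12 (cv2) and the standard library are available. Lean on these libraries where they do the work, as an engineer would, in place of code of your own. Each camera call takes 0.05 s, during which the arm holds its last target.

## Working session

There is one attempt and no reset: what is moved stays moved. The work goes in short steps, Python scripts to look and compute and a shell command to move; the robot and the scene stay as the last step left them, time stands still between calls to the robot, and variables do not carry over. Pictures are saved under pics/ and viewed, and the job is handed in when it is done.

```bash
ls; mkdir -p pics; python3 - <<'E'
from plant import arm
import cv2
s=arm.read_state(); print({k:s[k] for k in('time_s','tool_pos','eef_rot','finger_gap')})
for n in("scene","top"):
    p=arm.get_image(n); cv2.imwrite(f"pics/{n}0.png",p["img"][:,:,::-1]); print(n,p["K"],p["world_from_camera"])
E
```

```text
pics
{'time_s': 0.0, 'tool_pos': array([ 0.25750226, -0.54152166,  0.40384166]), 'eef_rot': array([[ 4.29374240e-01, -9.03126459e-01, -6.00100565e-04],
       [-9.03124774e-01, -4.29374607e-01,  1.75778376e-03],
       [-1.84516897e-03, -2.12781380e-04, -9.99998275e-01]]), 'finger_gap': 0.08540629510288525}
scene [[475.0152576    0.         323.67837434]
 [  0.         475.0152576  204.45610479]
 [  0.           0.           1.        ]] [[ 0.39912142  0.73369307 -0.54990596  1.23119939]
 [ 0.91689607 -0.32063054  0.23769237 -0.20214539]
 [-0.00192341 -0.59907473 -0.80069081  0.95252871]
 [ 0.          0.          0.          1.        ]]
top [[370.01759877   0.         323.00224074]
 [  0.         370.01759877 194.41922679]
 [  0.           0.           1.        ]] [[-0.01561421 -0.99132867  0.13047478  0.4524573 ]
 [-0.99971656  0.01782367  0.01578333  0.05638151]
 [-0.01797201 -0.13019135 -0.99132599  0.98771971]
 [ 0.          0.          0.          1.        ]]
```

View pics/scene0.png

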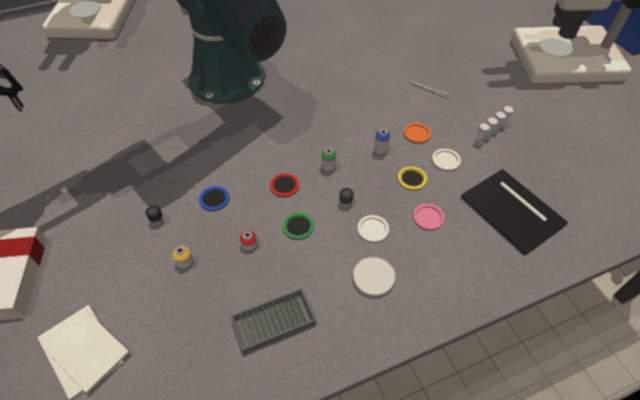

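View pics/top0.png

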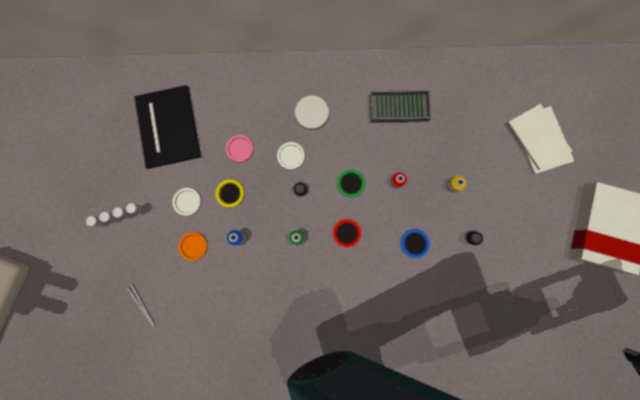

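The candidates in the top view are:
- **Objectives:** blue (234,237), green (297,237), red (400,180), yellow (458,183).
- **Rests:** blue (415,243), green (351,183), red (347,233), yellow (229,193), each with a coloured rim and black floor.
- **Look-alikes with no black floor:** orange (193,246), pink (239,148), white (186,201) and (291,155).
- **Eyepieces:** (300,188) and (475,238).

Next I'll localise these with the networks and confirm them in a crop.

```bash
cat > h.py <<'E'
import numpy as np, cv2
from plant import arm
def ray(p,uv,T=None):
    T=p["world_from_camera"] if T is None else T
    d=T[:3,:3]@np.linalg.solve(p["K"],[uv[0],uv[1],1]); return T[:3,3],d
def onz(p,uv,z,T=None):
    o,d=ray(p,uv,T); return (o+d*(z-o[2])/d[2])[:2]
def wristT(s,p):
    T=np.eye(4);T[:3,:3]=s["eef_rot"];T[:3,3]=s["tool_pos"]; return T@p["tool_from_camera"]
E
python3 - <<'E'
from h import *
np.set_printoptions(precision=4,suppress=True)
P={n:arm.get_image(n) for n in("top","scene")}
for t in [a+c for a in("objective_","rest_") for c in("blue","green","yellow","red")]+["eyepiece_a"]:
    for n,p in P.items():
        for r in arm.pinpoint(p,t)[:3]:
            uv=np.array(r["xy"])*[640,400]
            print(t,n,round(r["conf"],2),uv.round(1),onz(p,uv,0.0 if t[0]!='r' else 0.0))
im=P["top"]["img"][:,:,::-1]
c=cv2.resize(im[130:270,170:500],None,fx=2.4,fy=2.4,interpolation=cv2.INTER_CUBIC)
cv2.imwrite("pics/crop0.png",c)
E
```

```text
objective_blue top 0.56 [238.8 238.5] [0.4682 0.2982]
objective_blue scene 0.54 [376.6 147.9] [0.4573 0.2913]
objective_green top 0.78 [296.5 234.8] [0.4755 0.1442]
objective_green scene 0.82 [329.5 169.1] [0.4757 0.1415]
objective_yellow top 0.79 [455.5 186.1] [ 0.5986 -0.2837]
objective_yellow top 0.33 [350.2 183.6] [ 0.6106 -0.0018]
objective_yellow scene 0.75 [183.2 263. ] [ 0.6018 -0.2816]
objective_red top 0.64 [452.7 186.8] [ 0.5968 -0.2761]
objective_red scene 0.56 [249.5 244.3] [ 0.6146 -0.1265]
rest_blue top 0.85 [416.2 245.9] [ 0.4413 -0.1711]
rest_blue scene 0.87 [211.7 198.1] [ 0.445 -0.171]
rest_blue scene 0.42 [328.1 169. ] [0.474  0.1383]
rest_green top 0.71 [349.  183.2] [0.6117 0.0015]
rest_green scene 0.96 [299.3 225.5] [0.6117 0.0011]
rest_yellow top 0.97 [191.5 247.9] [0.4453 0.4241]
rest_yellow top 0.88 [229.3 195.4] [0.5843 0.3255]
rest_yellow top 0.86 [242.5 147.9] [0.7153 0.2914]
rest_yellow scene 0.97 [443.9 162.1] [0.576  0.4327]
rest_yellow scene 0.95 [411.9 179. ] [0.5931 0.3245]
rest_yellow scene 0.95 [425.2 216.4] [0.7105 0.2946]
rest_red scene 0.78 [285.9 186.4] [0.4847 0.0145]
eyepiece_a top 0.48 [471.8 236.8] [ 0.4628 -0.3181]
eyepiece_a top 0.42 [299.5 191.3] [0.592  0.1354]
eyepiece_a scene 0.48 [155.2 218.7] [ 0.4515 -0.3152]
eyepiece_a scene 0.47 [344.7 201.4] [0.5894 0.1329]
```

View pics/crop0.png

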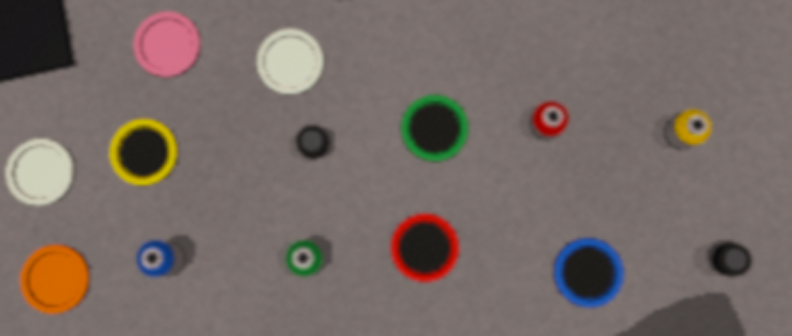

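The crop confirms the yellow rest: yellow rim and black floor at (229,193), while the orange, pink and white dishes have plain floors. The networks also mixed up some things (objective_red in the top view landed on yellow), so I'll refine with colour masks.

```bash
cat >> h.py <<'E'
HUE={"blue":[(100,125)],"green":[(55,85)],"yellow":[(20,33)],"red":[(0,6),(174,180)]}
H={"blue":.076,"green":.066,"yellow":.056,"red":.046}
def blobs(img,c,amin=25):
    hsv=cv2.cvtColor(img,cv2.COLOR_RGB2HSV); m=np.zeros(img.shape[:2],np.uint8)
    for a,b in HUE[c]: m|=cv2.inRange(hsv,(a,110,50),(b,255,255))
    cs,_=cv2.findContours(m,cv2.RETR_EXTERNAL,cv2.CHAIN_APPROX_NONE)
    out=[]
    for k in cs:
        if len(k)<8: continue
        (x,y),ax,an=cv2.fitEllipse(cv2.convexHull(k)) if len(cv2.convexHull(k))>=5 else ((0,0),(0,0),0)
        out.append((round(x,1),round(y,1),round(ax[0],1),round(ax[1],1)))
    return out
E
python3 - <<'E'
from h import *
np.set_printoptions(precision=4,suppress=True)
for n in("top","scene"):
    p=arm.get_image(n)
    for c in HUE:
        for b in blobs(p["img"],c):
            if b[2]<7: continue
            print(n,c,b,"rim",onz(p,b[:2],.009),"nose",onz(p,b[:2],H[c]-.006))
E
```

```text
top blue (234.4, 237.3, 14.6, 15.2) rim [0.4713 0.3076] nose [0.4702 0.292 ]
top blue (414.8, 243.2, 28.3, 29.0) rim [ 0.4485 -0.1657] nose [ 0.4488 -0.1519]
top green (296.4, 237.1, 14.1, 14.2) rim [0.4693 0.1437] nose [0.4684 0.1392]
top green (350.7, 182.9, 27.0, 27.4) rim [ 0.611  -0.0026] nose [0.6028 0.0004]
top yellow (229.3, 192.8, 28.2, 29.2) rim [0.5902 0.3232] nose [0.5844 0.312 ]
top yellow (458.2, 182.5, 15.1, 15.6) rim [ 0.6068 -0.2884] nose [ 0.6003 -0.274 ]
top red (607.2, 247.3, 27.7, 84.6) rim [ 0.4303 -0.6602] nose [ 0.431  -0.6375]
top red (346.6, 232.8, 29.0, 29.2) rim [0.4784 0.0115] nose [0.4776 0.0129]
top red (398.9, 179.1, 14.7, 15.1) rim [ 0.6189 -0.1315] nose [ 0.6136 -0.1256]
scene blue (213.6, 197.9, 23.4, 29.6) rim [ 0.4538 -0.1668] nose [ 0.5041 -0.1691]
scene blue (382.4, 135.4, 9.6, 12.7) rim [0.4286 0.3235] nose [0.4805 0.2895]
scene blue (644.1, 26.9, 39.7, 64.1) rim [0.3254 1.391 ] nose [0.384 1.288]
scene blue (604.3, 14.9, 22.7, 39.5) rim [0.2137 1.319 ] nose [0.2795 1.2207]
scene green (297.9, 225.6, 24.7, 29.3) rim [ 0.6165 -0.0041] nose [ 0.6498 -0.0148]
scene green (328.4, 154.6, 9.2, 11.7) rim [0.4346 0.1565] nose [0.4776 0.1371]
scene yellow (180.9, 253.3, 14.9, 17.7) rim [ 0.5803 -0.2797] nose [ 0.6086 -0.2764]
scene yellow (411.9, 177.7, 23.2, 29.7) rim [0.5953 0.3217] nose [0.623 0.299]
scene red (20.7, 250.9, 33.0, 46.0) rim [ 0.4255 -0.6183] nose [ 0.4519 -0.6047]
scene red (247.5, 238.1, 14.0, 15.9) rim [ 0.6021 -0.1261] nose [ 0.6228 -0.1286]
scene red (284.1, 184.4, 23.6, 29.6) rim [0.4837 0.0106] nose [0.5083 0.0037]
```

```bash
python3 -m handwheel '0 -0.03 0 5.08; 0 -0.03 0 5.08; 0 -0.03 0 5.08; 0 -0.03 0 5.08; 0 -0.03 0 5.08' 0 40; python3 - <<'E'
from h import *
np.set_printoptions(precision=4,suppress=True)
s=arm.read_state(); print(s["tool_pos"],s["eef_rot"],s["joint_positions"],s["wrist_force"])
p=arm.get_image("wrist");print(p["tool_from_camera"],p["K"])
E
```

```text
time_s: 1.62
tool_pos: [0.4024, -0.5018, 0.4048]
eef_rot: [[-0.004, -1.0, -0.0], [-1.0, 0.004, 0.0], [-0.0, 0.0, -1.0]]
wrist_force: [-0.3, -0.8, -0.7]
finger_gap: 0.0854
[ 0.4024 -0.5018  0.4048] [[-0.0039 -1.     -0.0002]
 [-1.      0.0039  0.0004]
 [-0.0004  0.0002 -1.    ]] [-57.426   24.1032  80.8409   0.0053  75.0805  32.7958] [-0.2831 -0.8484 -0.6644]
[[ 1.     -0.0002 -0.     -0.0009]
 [ 0.0002  0.9579  0.2871 -0.0727]
 [-0.     -0.2871  0.9579  0.0296]
 [ 0.      0.      0.      1.    ]] [[331.2499   0.     317.2419]
 [  0.     331.2499 203.7184]
 [  0.       0.       1.    ]]
```

```bash
cat >> h.py <<'E'
def look(tag):
    np.set_printoptions(precision=4,suppress=True)
    s=arm.read_state(); p=arm.get_image("wrist"); T=wristT(s,p)
    cv2.imwrite(f"pics/{tag}.png",p["img"][:,:,::-1]); print("tcp",s["tool_pos"])
    for c in HUE:
        for b in blobs(p["img"],c):
            if b[2]<12: continue
            print(c,b,"rim",onz(p,b[:2],.009,T),"nose",onz(p,b[:2],H[c]-.006,T))
    return s,p,T
E
R='-0.0396 -0.0036 0 0'
python3 -m handwheel '-0.0396 -0.0036 0 0; -0.0396 -0.0036 0 0; -0.0396 -0.0036 0 0; -0.0396 -0.0036 0 0; -0.0396 -0.0036 0 0' >/dev/null; python3 -c "from h import *; look('w1')"
python3 -m handwheel '-0.0396 -0.0036 0 0; -0.0396 -0.0036 0 0; -0.0396 -0.0036 0 0; -0.0396 -0.0036 0 0; -0.0396 -0.0036 0 0' >/dev/null; python3 -c "from h import *; look('w2')"
python3 -m handwheel '-0.0396 -0.0036 0 0; -0.0396 -0.0036 0 0; -0.0396 -0.0036 0 0; -0.0396 -0.0036 0 0; -0.0396 -0.0036 0 0' >/dev/null; python3 -c "from h import *; look('w3')"
python3 -m handwheel '-0.0396 -0.0036 0 0; -0.0396 -0.0036 0 0; -0.0396 -0.0036 0 0; -0.0396 -0.0036 0 0; -0.0396 -0.0036 0 0' >/dev/null; python3 -c "from h import *; look('w4')"
```

```text
tcp [ 0.4188 -0.303   0.4046]
blue (192.9, 144.0, 65.5, 72.1) rim [ 0.45   -0.1659] nose [ 0.4569 -0.1886]
green (20.1, 7.4, 18.1, 46.1) rim [ 0.5825 -0.0109] nose [ 0.5698 -0.0514]
red (606.7, 153.9, 67.2, 111.3) rim [ 0.4394 -0.6215] nose [ 0.4438 -0.5944]
red (24.1, 115.5, 66.0, 83.4) rim [0.4801 0.0112] nose [ 0.4811 -0.0154]
tcp [ 0.4367 -0.1052  0.4049]
blue (371.9, 160.5, 65.5, 68.3) rim [ 0.45   -0.1651] nose [ 0.4599 -0.1549]
green (62.9, 148.4, 35.5, 43.7) rim [0.4633 0.1753] nose [0.4697 0.1364]
green (212.0, -4.5, 73.9, 85.3) rim [ 0.611 -0.002] nose [ 0.5969 -0.0163]
yellow (512.5, -4.7, 42.5, 54.0) rim [ 0.6113 -0.294 ] nose [ 0.5999 -0.2728]
red (209.8, 132.9, 67.5, 73.4) rim [0.4801 0.0122] nose [0.4825 0.0024]
red (341.5, -3.0, 18.5, 28.8) rim [ 0.6098 -0.1279] nose [ 0.6013 -0.1259]
tcp [0.4549 0.0928 0.405 ]
blue (105.3, 166.6, 37.1, 43.6) rim [0.4612 0.3305] nose [0.4723 0.2911]
blue (545.9, 176.6, 61.1, 73.1) rim [ 0.4501 -0.164 ] nose [ 0.463  -0.1211]
green (268.5, 167.0, 36.5, 37.2) rim [0.4609 0.1482] nose [0.4702 0.1406]
green (413.4, 15.4, 73.6, 84.8) rim [ 0.6121 -0.0011] nose [0.6003 0.0121]
yellow (88.1, 38.1, 72.4, 89.4) rim [0.5916 0.3239] nose [0.5844 0.2982]
red (390.5, 149.8, 66.9, 70.7) rim [0.4801 0.013 ] nose [0.4841 0.0199]
red (555.7, 11.7, 31.7, 44.8) rim [ 0.6154 -0.1409] nose [ 0.608 -0.121]
tcp [0.4731 0.2908 0.4049]
blue (313.2, 185.3, 38.1, 38.4) rim [0.458  0.2963] nose [0.4726 0.2955]
green (467.8, 185.1, 35.1, 39.4) rim [0.4584 0.1208] nose [0.4706 0.1446]
green (608.5, 35.4, 69.7, 90.8) rim [0.6124 0.    ] nose [0.6032 0.0407]
yellow (284.6, 57.4, 74.0, 80.4) rim [0.5918 0.3251] nose [0.5867 0.3213]
red (565.9, 166.1, 62.5, 75.9) rim [0.4802 0.0142] nose [0.4858 0.0376]
```

View pics/w4.png

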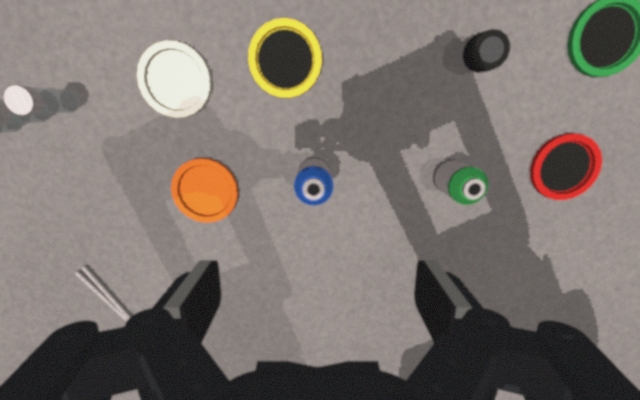

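The wrist view shows the blue objective (nose at 313,189) between the orange dish (205,190) and green (474,189), with eyepiece_a at (487,50).

```bash
python3 - <<'E'
from h import *
s,p,T=look('w5')
for c,uv in(("blue",(313.3,189)),("green",(474,189))): print(c,onz(p,uv,H[c],T))
for t in("objective_blue","objective_green"):
    for r in arm.pinpoint(p,t)[:2]:
        uv=np.array(r["xy"])*[640,400]; print(t,r["conf"],uv,onz(p,uv,0,T))
E
```

```text
tcp [0.474  0.2967 0.4052]
blue (321.7, 186.8, 38.0, 38.4) rim [0.4579 0.2952] nose [0.4727 0.2956]
green (476.0, 187.1, 35.1, 39.3) rim [0.4583 0.1202] nose [0.4706 0.1449]
green (617.4, 37.9, 69.8, 89.9) rim [0.6121 0.0005] nose [0.603  0.0419]
yellow (293.3, 59.4, 73.9, 79.9) rim [0.5917 0.3251] nose [0.5867 0.322 ]
red (574.2, 168.4, 62.6, 76.4) rim [0.4801 0.0141] nose [0.4858 0.0381]
blue [0.472  0.3035]
green [0.4702 0.1495]
objective_blue 0.82 [322.816 174.4  ] [0.4704 0.2939]
objective_green 0.57 [455.104 175.4  ] [0.4698 0.1417]
```

```bash
python3 -m handwheel '0.0017 0.0025 0.03 0; 0 0 0.03 0; 0 0 0.03 0; 0 0 0.03 0; 0 0 0.02 0'; python3 -c "
from h import *
s,p,T=look('w6')"
```

```text
time_s: 4.1
tool_pos: [0.4696, 0.2851, 0.2625]
eef_rot: [[-0.001, -1.0, -0.003], [-1.0, 0.001, -0.002], [0.002, 0.003, -1.0]]
wrist_force: [0.2, -0.1, -0.3]
finger_gap: 0.0853
tcp [0.4696 0.2851 0.2625]
blue (299.1, 237.9, 65.9, 68.2) rim [0.4485 0.2988] nose [0.474  0.2953]
green (564.5, 234.5, 59.9, 71.4) rim [0.4508 0.1059] nose [0.4716 0.1469]
yellow (251.4, 16.8, 124.2, 139.5) rim [0.5921 0.3251] nose [0.583  0.3179]
```

View pics/w6.png

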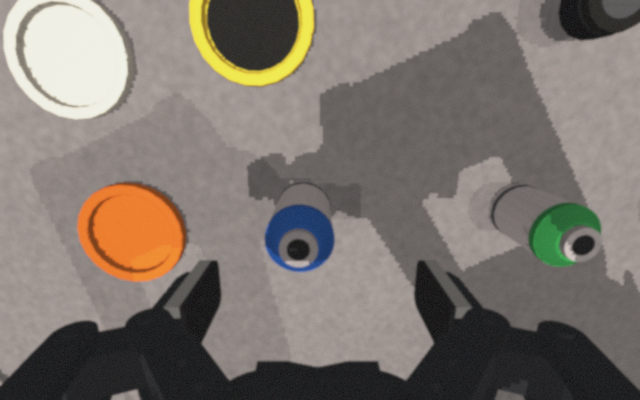

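```bash
python3 -m handwheel '0 0 0 0; 0 0 0 0; 0 0 0 0; 0 0 0 0; 0 0 0 0'; python3 -c "
from h import *
s,p,T=look('w7')"
```

```text
time_s: 4.57
tool_pos: [0.4709, 0.2877, 0.2663]
eef_rot: [[0.0, -1.0, 0.003], [-1.0, -0.0, 0.001], [-0.001, -0.003, -1.0]]
wrist_force: [0.3, -0.5, -0.6]
finger_gap: 0.0853
tcp [0.4709 0.2877 0.2663]
blue (305.3, 239.4, 64.6, 66.3) rim [0.4485 0.2979] nose [0.474  0.2954]
green (565.0, 236.5, 58.6, 70.0) rim [0.4509 0.106 ] nose [0.4717 0.1469]
yellow (259.0, 23.5, 121.2, 135.1) rim [0.5922 0.325 ] nose [0.5835 0.3185]
```

```bash
python3 -m handwheel '-0.0072 -0.0015 0 0; 0 0 0.02 0; 0 0 0.02 0; 0 0 0.02 0; 0 0 0.006 0'; python3 -m handwheel '0 0 0 0; 0 0 0 0; 0 0 0 0; 0 0 0 0; 0 0 0 0'; python3 -c "
from h import *
s,p,T=look('w8')"
```

```text
time_s: 5.03
tool_pos: [0.471, 0.2951, 0.1967]
eef_rot: [[0.001, -1.0, -0.003], [-1.0, -0.001, -0.001], [0.001, 0.003, -1.0]]
wrist_force: [0.0, -0.3, -0.2]
finger_gap: 0.0858
time_s: 5.45
tool_pos: [0.4723, 0.2951, 0.1998]
eef_rot: [[0.0, -1.0, 0.002], [-1.0, -0.0, 0.001], [-0.001, -0.002, -1.0]]
wrist_force: [0.3, -0.5, 0.6]
finger_gap: 0.0856
tcp [0.4723 0.2951 0.1998]
blue (318.9, 310.6, 95.3, 101.7) rim [0.4343 0.2953] nose [0.4762 0.2956]
yellow (249.5, -13.5, 175.5, 202.7) rim [0.5933 0.3251] nose [0.581  0.3177]
```

View pics/w8.png

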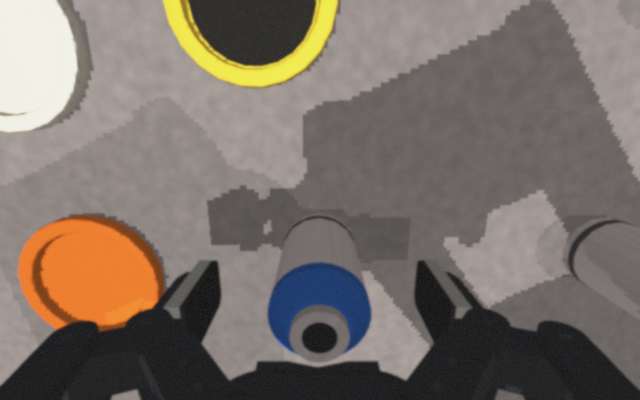

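Blue sits centred between the pads (nose 319,337). Closing.

```bash
python3 -m handwheel '0 0 0 0; 0 0 0 0; 0 0 0 0; 0 0 0 0; 0 0 0 0' 1 40;python3 -m handwheel '0 0 0 0; 0 0 0 0; 0 0 0 0; 0 0 0 0; 0 0 0 0'; python3 -c "
from h import *
s,p,T=look('w9');print(onz(p,(319,337),.076,T))"
```

```text
time_s: 5.92
tool_pos: [0.4718, 0.2948, 0.1989]
eef_rot: [[0.001, -1.0, -0.0], [-1.0, -0.001, -0.0], [0.0, 0.0, -1.0]]
wrist_force: [-0.5, -1.0, 3.0]
finger_gap: 0.0374
time_s: 6.33
tool_pos: [0.4718, 0.2949, 0.199]
eef_rot: [[0.001, -1.0, 0.0], [-1.0, -0.001, 0.0], [-0.0, -0.0, -1.0]]
wrist_force: [-1.2, -2.0, 4.8]
finger_gap: 0.0368
tcp [0.4718 0.2949 0.199 ]
blue (317.2, 310.2, 94.7, 105.9) rim [0.4343 0.2958] nose [0.4762 0.2958]
yellow (247.8, -15.4, 176.7, 202.8) rim [0.5929 0.3251] nose [0.5805 0.3176]
[0.47   0.2952]
```

```bash
python3 -m handwheel '0 0 -0.01 0; 0 0 -0.03 0; 0 0 -0.03 0; 0 0 -0.03 0; 0 0 -0.03 0'; python3 -m handwheel '0.02 0.001 0 0; 0.035 0.002 0 0; 0.035 0.002 0 0; 0.035 0.002 0 0; 0.035 0.002 0 0'; python3 -m handwheel '0.035 0.002 0 0; 0.035 0.002 0 0; 0.035 0.002 0 0; 0.035 0.002 0 0; 0.035 0.002 0 0';python3 -m handwheel '0.035 0.002 0 0; 0.035 0.002 0 0; 0.03 0 0 0; 0.015 0 0 0; 0.01 0 0 0';python3 -m handwheel '0 0 0 0; 0 0 0 0; 0 0 0 0; 0 0 0 0; 0 0 0 0'; python3 -c "
from h import *
s,p,T=look('w10')"
```

```text
time_s: 6.8
tool_pos: [0.4713, 0.2947, 0.33]
eef_rot: [[0.0, -1.0, -0.001], [-1.0, -0.0, -0.0], [0.0, 0.001, -1.0]]
wrist_force: [0.4, 0.7, -2.8]
finger_gap: 0.0373
time_s: 7.22
tool_pos: [0.4621, 0.1336, 0.3289]
eef_rot: [[0.001, -1.0, -0.0], [-1.0, -0.001, 0.0], [-0.0, 0.0, -1.0]]
wrist_force: [1.2, -1.4, -2.6]
finger_gap: 0.0374
time_s: 7.63
tool_pos: [0.4522, -0.0416, 0.3289]
eef_rot: [[0.001, -1.0, -0.0], [-1.0, -0.001, 0.0], [-0.0, 0.0, -1.0]]
wrist_force: [-0.0, 0.1, -3.3]
finger_gap: 0.0371
time_s: 8.05
tool_pos: [0.4489, -0.1672, 0.3289]
eef_rot: [[-0.002, -1.0, 0.0], [-1.0, 0.002, -0.0], [0.0, -0.0, -1.0]]
wrist_force: [0.5, 0.8, -2.4]
finger_gap: 0.0371
time_s: 8.47
tool_pos: [0.4489, -0.164, 0.3287]
eef_rot: [[0.002, -1.0, -0.0], [-1.0, -0.002, 0.0], [-0.0, 0.0, -1.0]]
wrist_force: [-0.5, 0.3, -2.4]
finger_gap: 0.0374
tcp [ 0.4489 -0.164   0.3287]
blue (317.1, 310.4, 95.3, 106.2) rim [ 0.3219 -0.163 ] nose [ 0.3639 -0.163 ]
blue (320.0, 186.8, 80.7, 82.6) rim [ 0.4505 -0.1654] nose [ 0.4654 -0.1649]
green (107.5, -17.1, 91.0, 111.7) rim [ 0.6099 -0.0028] nose [ 0.5944 -0.031 ]
yellow (487.4, -22.3, 56.7, 74.4) rim [ 0.6138 -0.2917] nose [ 0.6008 -0.2735]
red (117.8, 152.9, 81.3, 94.6) rim [0.4806 0.0115] nose [ 0.485  -0.0072]
```

View pics/w10.png

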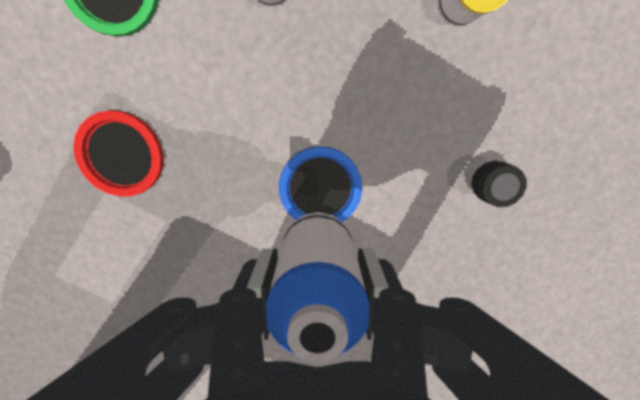

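Blue is upright in the jaws and the blue rest is at (320,187), right ahead. Lowering with a tapered approach.

```bash
python3 -m handwheel '0.001 -0.002 0.02 0; 0 0 0.03 0; 0 0 0.03 0; 0 0 0.02 0; 0 0 0.01 0'; python3 -m handwheel '0 0 0.004 0; 0 0 0.003 0; 0 0 0.002 0; 0 0 0.001 0; 0 0 0 0'; python3 -m handwheel '0 0 0.001 0; 0 0 0.001 0; 0 0 0.001 0; 0 0 0 0; 0 0 0 0'
```

```text
time_s: 8.93
tool_pos: [0.4502, -0.1651, 0.2165]
eef_rot: [[0.001, -1.0, -0.003], [-1.0, -0.001, 0.002], [-0.002, 0.003, -1.0]]
wrist_force: [-0.7, -0.2, -2.9]
finger_gap: 0.0367
time_s: 9.35
tool_pos: [0.4515, -0.1663, 0.2094]
eef_rot: [[0.001, -1.0, 0.001], [-1.0, -0.001, -0.001], [0.001, -0.001, -1.0]]
wrist_force: [0.4, -0.2, -2.4]
finger_gap: 0.0369
time_s: 9.77
tool_pos: [0.451, -0.1661, 0.2057]
eef_rot: [[0.001, -1.0, -0.0], [-1.0, -0.001, 0.0], [-0.0, 0.0, -1.0]]
wrist_force: [-0.7, 0.3, -2.7]
finger_gap: 0.0371
```

```bash
python3 -m handwheel '0 0 0.001 0; 0 0 0.001 0; 0 0 0 0; 0 0 0 0; 0 0 0 0'; python3 -m handwheel '0 0 0.001 0; 0 0 0 0; 0 0 0 0; 0 0 0 0; 0 0 0 0'
```

```text
time_s: 10.18
tool_pos: [0.451, -0.1661, 0.2036]
eef_rot: [[0.001, -1.0, -0.0], [-1.0, -0.001, 0.0], [-0.0, 0.0, -1.0]]
wrist_force: [1.0, -0.3, -2.3]
finger_gap: 0.037
time_s: 10.6
tool_pos: [0.451, -0.1662, 0.2027]
eef_rot: [[0.0, -1.0, 0.0], [-1.0, -0.0, 0.0], [-0.0, -0.0, -1.0]]
wrist_force: [-0.2, -0.3, -2.3]
finger_gap: 0.0374
```

```bash
python3 -m handwheel '0 0 0.001 0; 0 0 0 0; 0 0 0 0; 0 0 0 0; 0 0 0 0'; python3 -c "from h import *;look('w11')"
```

```text
time_s: 11.02
tool_pos: [0.4511, -0.1662, 0.2019]
eef_rot: [[0.0, -1.0, 0.0], [-1.0, -0.0, -0.0], [0.0, -0.0, -1.0]]
wrist_force: [-0.7, 0.5, 3.7]
finger_gap: 0.0371
tcp [ 0.4511 -0.1662  0.2019]
blue (317.3, 310.4, 95.2, 106.2) rim [ 0.4115 -0.1653] nose [ 0.4535 -0.1653]
blue (317.3, 245.3, 130.6, 138.6) rim [ 0.4517 -0.1653] nose [ 0.4786 -0.1653]
red (-34.7, 189.9, 137.6, 185.0) rim [0.4822 0.0136] nose [ 0.4901 -0.0203]
```

View pics/w11.png

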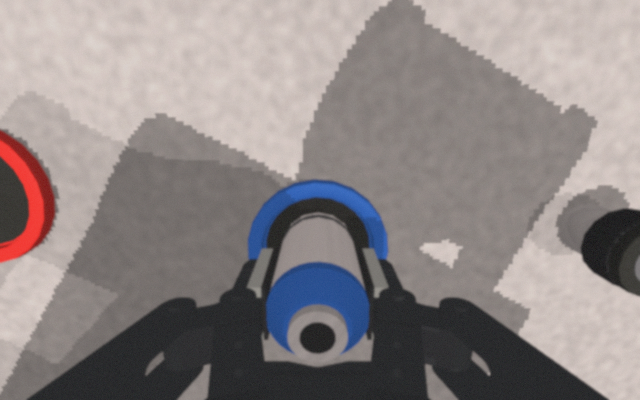

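Force jumped from −2.3 N to +3.7 N and the barrel base sits inside the rim, so it has been set down. Releasing and rising.

```bash
python3 -m handwheel '0 0 0 0; 0 0 0 0; 0 0 0 0; 0 0 0 0; 0 0 0 0' 0.2; python3 -m handwheel '0 0 0 0; 0 0 0 0; 0 0 0 0; 0 0 -0.01 0; 0 0 -0.02 0';python3 -m handwheel '0 0 -0.03 0; 0 0 -0.03 0; 0 0 -0.03 0; 0 0 -0.02 0; 0 0 0 0' 0; python3 -m handwheel '0 0 0 0; 0 0 0 0; 0 0 0 0; 0 0 0 0; 0 0 0 0'|head -2; python3 -c "from h import *;look('w12')"
```

```text
time_s: 11.48
tool_pos: [0.451, -0.1661, 0.2016]
eef_rot: [[0.0, -1.0, -0.0], [-1.0, -0.0, 0.0], [-0.0, 0.0, -1.0]]
wrist_force: [-0.2, 0.4, 0.3]
finger_gap: 0.068
time_s: 11.9
tool_pos: [0.4501, -0.1657, 0.2308]
eef_rot: [[0.0, -1.0, -0.004], [-1.0, -0.0, 0.002], [-0.002, 0.004, -1.0]]
wrist_force: [0.1, -0.2, -0.3]
finger_gap: 0.0683
time_s: 12.32
tool_pos: [0.4524, -0.1668, 0.3466]
eef_rot: [[0.001, -1.0, 0.008], [-1.0, -0.001, -0.004], [0.004, -0.008, -1.0]]
wrist_force: [0.3, 0.1, 0.5]
finger_gap: 0.0855
time_s: 12.73
tool_pos: [0.4506, -0.166, 0.3407]
tcp [ 0.4506 -0.166   0.3407]
blue (318.1, 185.6, 78.9, 79.5) rim [ 0.4498 -0.1654] nose [ 0.4647 -0.1653]
green (114.4, -10.5, 87.8, 106.3) rim [ 0.6103 -0.0029] nose [ 0.5956 -0.0303]
yellow (475.2, -9.1, 49.7, 60.4) rim [ 0.6093 -0.2905] nose [ 0.5976 -0.2734]
red (123.7, 152.6, 78.2, 90.5) rim [0.4806 0.0116] nose [ 0.485  -0.0066]
```

View pics/w12.png

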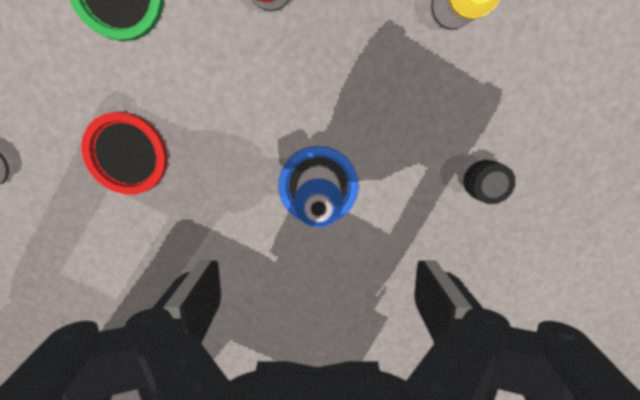

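The blue objective stands in its rest, with its lens at (318,209). I'll check the offset and go to green.

```bash
python3 - <<'E'
from h import *
s=arm.read_state();p=arm.get_image("wrist");T=wristT(s,p)
print(onz(p,(318.3,208.7),.079,T),s["tool_pos"],s["time_s"])
E
python3 -m handwheel '-0.03 -0.002 0 0; -0.035 -0.002 0 0; -0.035 -0.003 0 0; -0.035 -0.003 0 0; -0.035 -0.003 0 0' |head -2
python3 -m handwheel '-0.035 -0.003 0 0; -0.035 -0.003 0 0; -0.035 -0.003 0 0; -0.02 0 0 0; -0.01 0 0 0' |head -2
python3 -m handwheel '0 0 0 0; 0 0 0 0; 0 0 0 0; 0 0 0 0; 0 0 0 0'; python3 -c "from h import *;look('w13')"
```

```text
[ 0.44952538 -0.16557214] [ 0.45073364 -0.16601341  0.34077422] 12.7833
time_s: 13.25
tool_pos: [0.4638, 0.0053, 0.3415]
time_s: 13.67
tool_pos: [0.4728, 0.1414, 0.3414]
time_s: 14.08
tool_pos: [0.4729, 0.1377, 0.3417]
eef_rot: [[-0.001, -1.0, -0.0], [-1.0, 0.001, -0.0], [0.0, 0.0, -1.0]]
wrist_force: [1.4, -0.6, -0.0]
finger_gap: 0.0855
tcp [0.4729 0.1377 0.3417]
blue (631.4, 207.6, 69.8, 87.7) rim [ 0.4504 -0.1626] nose [ 0.4696 -0.102 ]
green (313.6, 202.7, 44.0, 45.0) rim [0.4557 0.1421] nose [0.4709 0.1415]
green (487.3, 18.8, 88.0, 104.9) rim [ 0.6125 -0.0008] nose [0.6012 0.0226]
yellow (95.3, 46.8, 86.9, 106.4) rim [0.592 0.324] nose [0.5857 0.2989]
red (451.6, 177.0, 76.9, 84.9) rim [0.4805 0.0132] nose [0.4872 0.026 ]
```

View pics/w13.png

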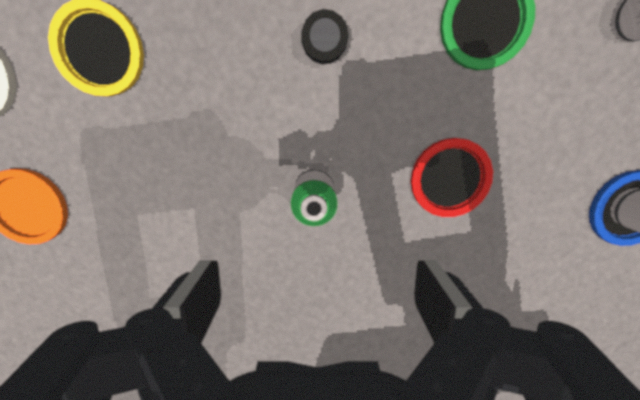

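Green lens is at (314,208), with the red rest at (452,177) and eyepiece_a at (325,36), both clear of the fingers.

```bash
python3 -m handwheel '-0.0036 0.003 0.02 0; 0 0 0.03 0; 0 0 0.03 0; 0 0 0.03 0; 0 0 0.02 0'|head -2; python3 -m handwheel '0 0 0.01 0; 0 0 0.005 0; 0 0 0.002 0; 0 0 0 0; 0 0 0 0'; python3 -c "from h import *;look('w14')"
```

```text
time_s: 14.55
tool_pos: [0.4692, 0.1417, 0.2097]
time_s: 14.97
tool_pos: [0.4705, 0.1425, 0.1957]
eef_rot: [[0.0, -1.0, 0.002], [-1.0, -0.0, 0.0], [-0.0, -0.002, -1.0]]
wrist_force: [1.1, -0.0, 0.2]
finger_gap: 0.0853
tcp [0.4705 0.1425 0.1957]
green (322.3, 303.0, 90.8, 96.3) rim [0.4402 0.1408] nose [0.4736 0.1416]
green (617.6, 9.4, 31.9, 69.3) rim [0.582  0.0169] nose [0.5694 0.058 ]
red (571.6, 231.2, 133.8, 161.7) rim [0.482  0.0144] nose [0.4941 0.0398]
```

View pics/w14.png

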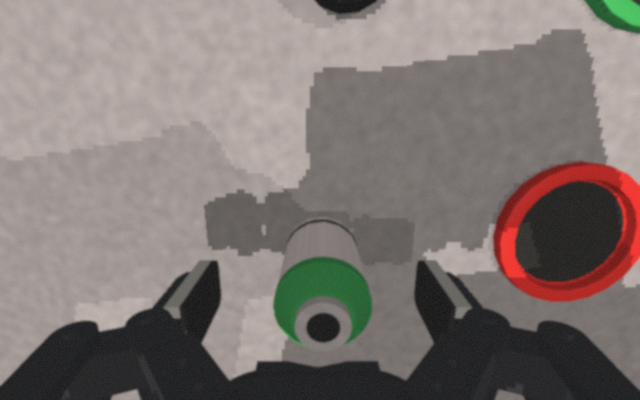

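```bash
python3 -m handwheel '0 0 0 0; 0 0 0 0; 0 0 0 0; 0 0 0 0; 0 0 0 0' 1 40|head -2;python3 -m handwheel '0 0 0 0; 0 0 0 0; 0 0 0 0; 0 0 0 0; 0 0 0 0'; python3 -m handwheel '0 0 -0.01 0; 0 0 -0.03 0; 0 0 -0.03 0; 0 0 -0.03 0; 0 0 -0.02 0'; python3 -m handwheel '0.02 -0.02 0 0; 0.03 -0.03 0 0; 0.03 -0.03 0 0; 0.03 -0.03 0 0; 0.02 -0.02 0 0'|head -2; python3 -m handwheel '0.012 -0.0115 0 0; 0 0 0 0; 0 0 0 0; 0 0 0 0; 0 0 0 0';  python3 -c "
from h import *
s,p,T=look('w15')"
```

```text
time_s: 15.43
tool_pos: [0.47, 0.1425, 0.1952]
time_s: 15.85
tool_pos: [0.47, 0.1425, 0.1952]
eef_rot: [[0.001, -1.0, 0.001], [-1.0, -0.001, 0.0], [-0.0, -0.001, -1.0]]
wrist_force: [-0.5, 0.1, 6.4]
finger_gap: 0.0371
time_s: 16.27
tool_pos: [0.47, 0.1425, 0.3176]
eef_rot: [[0.001, -1.0, 0.002], [-1.0, -0.001, 0.0], [-0.0, -0.002, -1.0]]
wrist_force: [0.7, -0.1, -3.1]
finger_gap: 0.0367
time_s: 16.68
tool_pos: [0.6005, 0.0116, 0.3155]
time_s: 17.1
tool_pos: [0.6086, 0.0031, 0.3146]
eef_rot: [[0.001, -1.0, -0.002], [-1.0, -0.001, 0.001], [-0.001, 0.002, -1.0]]
wrist_force: [-0.8, -0.5, -1.9]
finger_gap: 0.037
tcp [0.6086 0.0031 0.3146]
blue (506.3, 323.9, 13.7, 44.5) rim [ 0.4758 -0.1805] nose [ 0.5212 -0.1397]
green (317.1, 301.5, 89.5, 100.1) rim [0.5006 0.0042] nose [0.534  0.0042]
green (323.9, 186.3, 84.3, 85.9) rim [ 0.6137 -0.0015] nose [ 0.6262 -0.0005]
red (300.1, 331.9, 39.5, 63.3) rim [0.4662 0.0209] nose [0.4904 0.019 ]
red (483.6, 191.3, 46.3, 52.5) rim [ 0.6094 -0.1388] nose [ 0.6175 -0.1228]
```

View pics/w15.png

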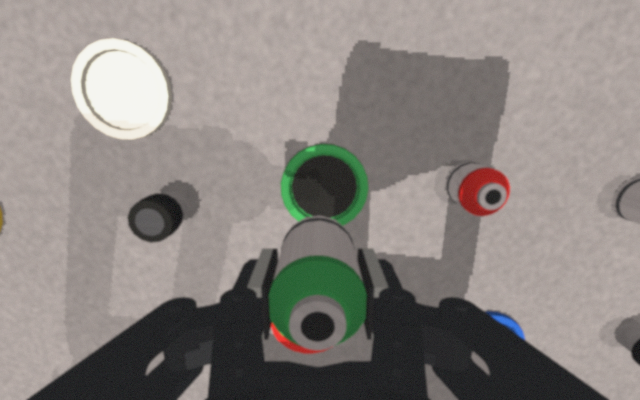

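```bash
python3 -m handwheel '0.0041 -0.0044 0.02 0; 0 0 0.03 0; 0 0 0.03 0; 0 0 0.015 0; 0 0 0.01 0'|head -2; python3 -m handwheel '0 0 0.003 0; 0 0 0.002 0; 0 0 0.001 0; 0 0 0 0; 0 0 0 0';  python3 -c "
from h import *
s,p,T=look('w16')"
```

```text
time_s: 17.57
tool_pos: [0.6126, -0.0009, 0.2076]
time_s: 17.98
tool_pos: [0.6148, -0.0019, 0.2049]
eef_rot: [[0.001, -1.0, 0.002], [-1.0, -0.001, -0.0], [0.0, -0.002, -1.0]]
wrist_force: [-0.4, -0.2, -2.4]
finger_gap: 0.0366
tcp [ 0.6148 -0.0019  0.2049]
green (317.3, 301.7, 89.9, 100.3) rim [ 0.5793 -0.0011] nose [ 0.6125 -0.001 ]
green (318.1, 244.8, 127.8, 135.1) rim [ 0.6147 -0.0015] nose [ 0.637  -0.0013]
red (582.3, 262.9, 74.4, 91.2) rim [ 0.6039 -0.1478] nose [ 0.6195 -0.1204]
```

```bash
python3 -m handwheel '0 0 0.002 0; 0 0 0.001 0; 0 0 0.001 0; 0 0 0 0; 0 0 0 0'; python3 -m handwheel '0 0 0.001 0; 0 0 0 0; 0 0 0 0; 0 0 0 0; 0 0 0 0'
```

```text
time_s: 18.45
tool_pos: [0.6142, -0.002, 0.1996]
eef_rot: [[0.0, -1.0, -0.0], [-1.0, -0.0, 0.0], [-0.0, 0.0, -1.0]]
wrist_force: [0.1, 0.0, -2.4]
finger_gap: 0.0367
time_s: 18.87
tool_pos: [0.6142, -0.0019, 0.1987]
eef_rot: [[0.001, -1.0, -0.0], [-1.0, -0.001, 0.0], [-0.0, 0.0, -1.0]]
wrist_force: [0.6, 0.4, -1.8]
finger_gap: 0.0371
```

```bash
python3 -m handwheel '0 0 0.001 0; 0 0 0 0; 0 0 0 0; 0 0 0 0; 0 0 0 0'
```

```text
time_s: 19.28
tool_pos: [0.6143, -0.002, 0.1983]
eef_rot: [[0.0, -1.0, 0.0], [-1.0, -0.0, 0.0], [-0.0, -0.0, -1.0]]
wrist_force: [-1.4, 0.9, 5.1]
finger_gap: 0.0371
```

```bash
python3 -m handwheel '0 0 0 0; 0 0 0 0; 0 0 0 0; 0 0 0 0; 0 0 0 0' 0.2|head -2; python3 -m handwheel '0 0 0 0; 0 0 0 0; 0 0 0 0; 0 0 -0.01 0; 0 0 -0.02 0'|head -2;python3 -m handwheel '0 0 -0.03 0; 0 0 -0.03 0; 0 0 -0.03 0; 0 0 -0.02 0; 0 0 0 0' 0|head -2; python3 -m handwheel '0 0 0 0; 0 0 0 0; 0 0 0 0; 0 0 0 0; 0 0 0 0'; python3 -c "from h import *;look('w17')"
```

```text
time_s: 19.7
tool_pos: [0.6142, -0.0019, 0.1976]
time_s: 20.12
tool_pos: [0.613, -0.0018, 0.2263]
time_s: 20.53
tool_pos: [0.616, -0.0021, 0.3437]
time_s: 20.95
tool_pos: [0.6138, -0.0019, 0.3364]
eef_rot: [[0.0, -1.0, -0.002], [-1.0, -0.0, 0.0], [-0.0, 0.002, -1.0]]
wrist_force: [0.2, -0.8, -0.4]
finger_gap: 0.0855
tcp [ 0.6138 -0.0019  0.3364]
green (318.0, 186.0, 77.9, 79.7) rim [ 0.6136 -0.0015] nose [ 0.626  -0.0014]
yellow (648.5, 208.8, 42.5, 58.7) rim [ 0.5916 -0.3131] nose [ 0.6047 -0.2701]
yellow (-25.8, 206.1, 69.7, 94.4) rim [0.594 0.322] nose [0.6067 0.2775]
red (304.2, 309.9, 65.6, 72.4) rim [0.4812 0.0127] nose [0.5025 0.0112]
red (464.3, 190.4, 42.6, 47.7) rim [ 0.6094 -0.1372] nose [ 0.6174 -0.123 ]
```

View pics/w17.png

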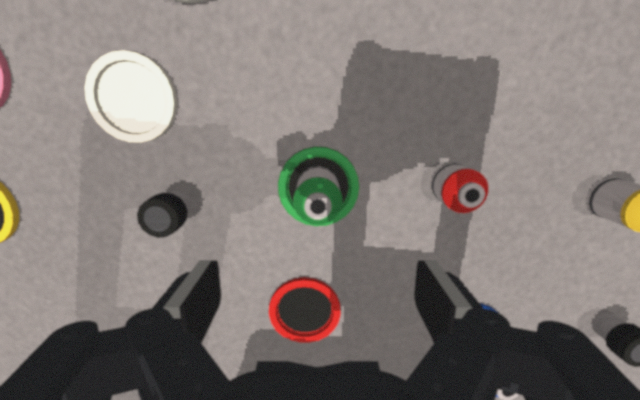

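Green stands upright and centred in its rest, lens at (318,206). On to yellow, off to the right at (640,210).

```bash
python3 -m handwheel '0.025 0.002 0 0; 0.035 0.002 0 0; 0.035 0.002 0 0; 0.035 0.002 0 0; 0.035 0.002 0 0'|head -2; python3 -m handwheel '0.035 0.001 0 0; 0.035 0 0 0; 0.025 0 0 0; 0.01 0 0 0; 0.002 0 0 0'|head -2; python3 -m handwheel '0 0 0 0; 0 0 0 0; 0 0 0 0; 0 0 0 0; 0 0 0 0'|head -2; python3 -c "from h import *;look('w18')"
```

```text
time_s: 21.42
tool_pos: [0.604, -0.1683, 0.3372]
time_s: 21.83
tool_pos: [0.6032, -0.2762, 0.337]
time_s: 22.25
tool_pos: [0.6035, -0.2727, 0.3378]
tcp [ 0.6035 -0.2727  0.3378]
blue (229.2, 326.0, 45.3, 59.1) rim [ 0.451  -0.1786] nose [ 0.4969 -0.1976]
green (27.7, 175.5, 72.8, 87.7) rim [ 0.6131 -0.0054] nose [ 0.6239 -0.0508]
yellow (322.3, 197.9, 45.4, 46.3) rim [ 0.5922 -0.2765] nose [ 0.6037 -0.2758]
red (623.5, 340.2, 49.0, 108.3) rim [ 0.4339 -0.6013] nose [ 0.459  -0.5672]
red (44.0, 300.5, 63.7, 79.9) rim [0.4816 0.0105] nose [ 0.5017 -0.0187]
red (145.5, 178.7, 43.2, 49.0) rim [ 0.6103 -0.1133] nose [ 0.6171 -0.1297]
```

View pics/w18.png

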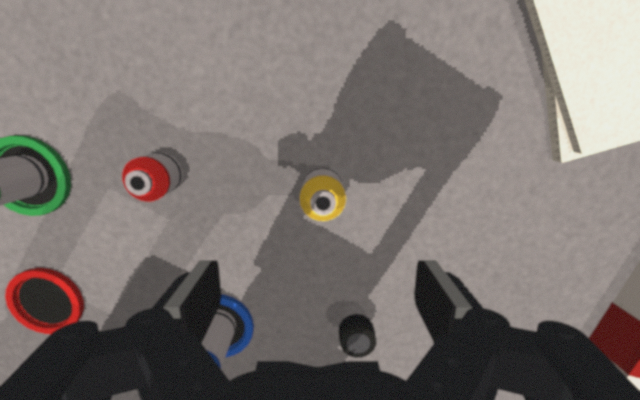

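```bash
python3 -m handwheel '0.003 0.0005 0.02 0; 0 0 0.03 0; 0 0 0.03 0; 0 0 0.03 0; 0 0 0.02 0'|head -2; python3 -m handwheel '0 0 0.01 0; 0 0 0.005 0; 0 0 0.002 0; 0 0 0 0; 0 0 0 0'; python3 -c "from h import *;look('w19')"
```

```text
time_s: 22.72
tool_pos: [0.6021, -0.276, 0.2051]
time_s: 23.13
tool_pos: [0.6036, -0.2773, 0.1921]
eef_rot: [[0.001, -1.0, 0.002], [-1.0, -0.001, -0.001], [0.001, -0.002, -1.0]]
wrist_force: [0.1, 0.2, 0.6]
finger_gap: 0.0853
tcp [ 0.6036 -0.2773  0.1921]
yellow (315.7, 294.2, 89.2, 94.5) rim [ 0.5809 -0.2758] nose [ 0.6064 -0.2759]
red (-29.0, 250.6, 70.9, 96.9) rim [ 0.6059 -0.1019] nose [ 0.6201 -0.1371]
```

View pics/w19.png

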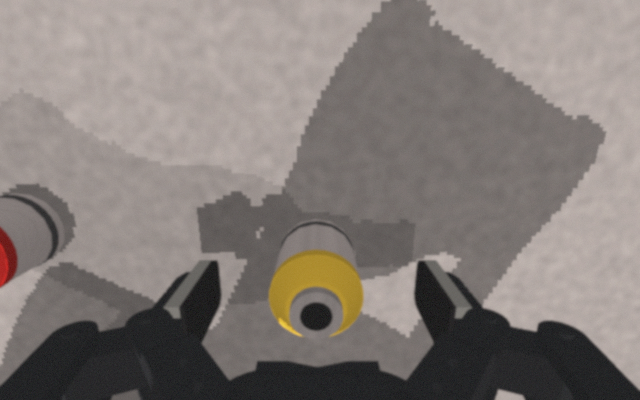

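Yellow is centred between the pads. I'll close, lift and carry it to the yellow rest.

```bash
python3 -m handwheel '0 0 0 0; 0 0 0 0; 0 0 0 0; 0 0 0 0; 0 0 0 0' 1 40|head -2;python3 -m handwheel '0 0 0 0; 0 0 0 0; 0 0 0 0; 0 0 0 0; 0 0 0 0'; python3 -m handwheel '0 0 -0.01 0; 0 0 -0.03 0; 0 0 -0.03 0; 0 0 -0.04 0; 0 0 -0.03 0'; python3 -m handwheel '-0.02 0 0 0; -0.035 0.001 0 0; -0.035 0.001 0 0; -0.035 0.001 0 0; -0.035 0.001 0 0'|head -2; python3 -m handwheel '-0.035 0.001 0 0; -0.035 0.001 0 0; -0.035 0.001 0 0; -0.035 0.001 0 0; -0.035 0.001 0 0'
```

```text
time_s: 23.6
tool_pos: [0.603, -0.277, 0.1912]
time_s: 24.02
tool_pos: [0.603, -0.277, 0.1913]
eef_rot: [[0.0, -1.0, 0.0], [-1.0, -0.0, -0.0], [0.0, -0.0, -1.0]]
wrist_force: [-0.9, 0.9, 6.0]
finger_gap: 0.0369
time_s: 24.43
tool_pos: [0.6028, -0.277, 0.3331]
eef_rot: [[0.001, -1.0, 0.0], [-1.0, -0.001, -0.0], [0.0, -0.0, -1.0]]
wrist_force: [0.6, -0.5, -2.6]
finger_gap: 0.0367
time_s: 24.85
tool_pos: [0.5981, -0.1156, 0.3308]
time_s: 25.27
tool_pos: [0.5931, 0.0597, 0.3308]
eef_rot: [[0.0, -1.0, -0.001], [-1.0, -0.0, 0.0], [-0.0, 0.001, -1.0]]
wrist_force: [0.2, 0.0, -1.7]
finger_gap: 0.037
```

Remaining: 0.265 m in +y.

```bash
python3 -m handwheel '-0.035 0 0 0; -0.035 0 0 0; -0.035 0 0 0; -0.035 0 0 0; -0.035 0 0 0'|head -2; python3 -m handwheel '-0.035 0 0 0; -0.03 0 0 0; -0.018 0 0 0; -0.007 0 0 0; 0 0 0 0'|head -2;python3 -m handwheel '0 0 0 0; 0 0 0 0; 0 0 0 0; 0 0 0 0; 0 0 0 0'; python3 -c "from h import *;look('w20')"
```

```text
time_s: 25.68
tool_pos: [0.593, 0.2347, 0.3308]
time_s: 26.1
tool_pos: [0.5931, 0.3245, 0.3305]
time_s: 26.52
tool_pos: [0.5938, 0.322, 0.3308]
eef_rot: [[-0.001, -1.0, -0.0], [-1.0, 0.001, -0.0], [0.0, 0.0, -1.0]]
wrist_force: [0.1, 0.7, -3.2]
finger_gap: 0.0366
tcp [0.5938 0.322  0.3308]
green (647.6, 172.0, 29.7, 50.1) rim [0.6082 0.0272] nose [0.6184 0.0788]
yellow (317.1, 292.8, 88.4, 97.6) rim [0.4857 0.3232] nose [0.5111 0.3232]
yellow (314.8, 189.3, 80.5, 83.0) rim [0.5925 0.3252] nose [0.6029 0.3249]
red (622.6, 296.7, 65.5, 81.0) rim [0.4809 0.016 ] nose [0.5006 0.0485]
```

View pics/w20.png

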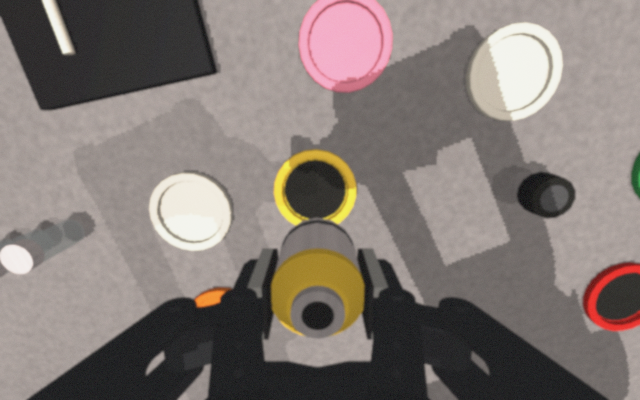

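Yellow rest (black floor) is at (315,189) ahead, with white (190,211), pink (346,42) and orange (213,297) clear. Lowering.

```bash
python3 -m handwheel '-0.0025 0.001 0.02 0; 0 0 0.03 0; 0 0 0.03 0; 0 0 0.03 0; 0 0 0.012 0'|head -2; python3 -m handwheel '0 0 0.005 0; 0 0 0.002 0; 0 0 0.001 0; 0 0 0 0; 0 0 0 0';  python3 -m handwheel '0 0 0.001 0; 0 0 0.001 0; 0 0 0.001 0; 0 0 0 0; 0 0 0 0'; python3 -c "
from h import *
s,p,T=look('w21')"
```

```text
time_s: 26.98
tool_pos: [0.591, 0.3245, 0.2048]
time_s: 27.4
tool_pos: [0.5934, 0.3259, 0.2026]
eef_rot: [[0.0, -1.0, 0.003], [-1.0, -0.0, 0.001], [-0.001, -0.003, -1.0]]
wrist_force: [-0.7, 0.1, -1.2]
finger_gap: 0.0366
time_s: 27.82
tool_pos: [0.5925, 0.3255, 0.1977]
eef_rot: [[0.001, -1.0, -0.0], [-1.0, -0.001, 0.0], [-0.0, 0.0, -1.0]]
wrist_force: [0.7, 0.3, -2.5]
finger_gap: 0.0371
tcp [0.5925 0.3255 0.1977]
yellow (317.3, 292.9, 88.4, 97.5) rim [0.5667 0.3264] nose [0.5921 0.3264]
yellow (319.6, 246.6, 133.4, 142.8) rim [0.5941 0.3252] nose [0.6124 0.3256]
```

```bash
python3 -m handwheel '0 0 0.001 0; 0 0 0.001 0; 0 0 0.001 0; 0 0 0 0; 0 0 0 0'; python3 -m handwheel '0 0 0.001 0; 0 0 0 0; 0 0 0 0; 0 0 0 0; 0 0 0 0'
```

```text
time_s: 28.28
tool_pos: [0.5925, 0.3255, 0.1946]
eef_rot: [[0.0, -1.0, -0.0], [-1.0, -0.0, -0.0], [0.0, 0.0, -1.0]]
wrist_force: [0.6, -0.9, -1.7]
finger_gap: 0.0367
time_s: 28.7
tool_pos: [0.5926, 0.3256, 0.1943]
eef_rot: [[0.0, -1.0, 0.0], [-1.0, -0.0, 0.0], [-0.0, -0.0, -1.0]]
wrist_force: [-2.3, -1.2, 5.8]
finger_gap: 0.0367
```

Contact. Releasing and rising.

```bash
python3 -m handwheel '0 0 0 0; 0 0 0 0; 0 0 0 0; 0 0 0 0; 0 0 0 0' 0.2|head -2; python3 -m handwheel '0 0 0 0; 0 0 0 0; 0 0 0 0; 0 0 -0.01 0; 0 0 -0.02 0'|head -2;python3 -m handwheel '0 0 -0.03 0; 0 0 -0.03 0; 0 0 -0.03 0; 0 0 -0.02 0; 0 0 0 0' 0|head -2; python3 -m handwheel '0 0 0 0; 0 0 0 0; 0 0 0 0; 0 0 0 0; 0 0 0 0'; python3 -c "from h import *;look('w22')"
```

```text
time_s: 29.12
tool_pos: [0.5926, 0.3256, 0.1936]
time_s: 29.53
tool_pos: [0.5913, 0.325, 0.222]
time_s: 29.95
tool_pos: [0.5942, 0.3263, 0.3404]
time_s: 30.37
tool_pos: [0.5922, 0.3254, 0.3324]
eef_rot: [[0.0, -1.0, -0.002], [-1.0, -0.0, -0.001], [0.001, 0.002, -1.0]]
wrist_force: [0.5, 0.2, 0.6]
finger_gap: 0.0854
tcp [0.5922 0.3254 0.3324]
green (641.4, 173.0, 14.1, 35.3) rim [0.6051 0.0338] nose [0.6154 0.0846]
yellow (318.1, 186.6, 81.0, 82.6) rim [0.5924 0.3252] nose [0.6025 0.3254]
red (623.9, 293.9, 64.8, 80.3) rim [0.481  0.0163] nose [0.5004 0.0491]
red (356.4, 79.7, 12.9, 36.5) rim [0.6839 0.2935] nose [0.6819 0.2969]
```

View pics/w22.png

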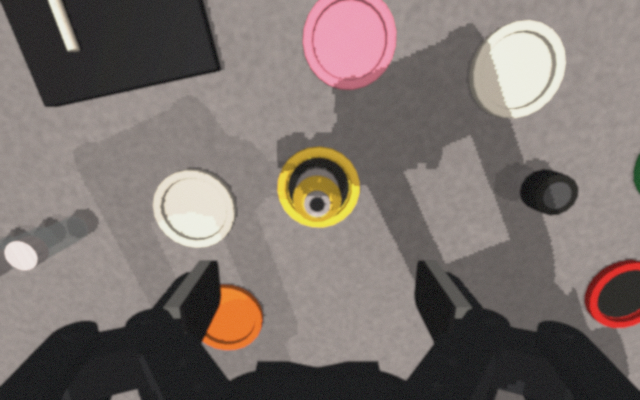

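Yellow stands in its rest, lens at (318,204). Now red.

```bash
python3 -m handwheel '0.025 -0.002 0 0; 0.035 -0.002 0 0; 0.035 -0.002 0 0; 0.035 -0.002 0 0; 0.035 -0.002 0 0'|head -2;python3 -m handwheel '0.035 -0.002 0 0; 0.035 -0.002 0 0; 0.035 -0.002 0 0; 0.035 -0.002 0 0; 0.035 -0.002 0 0'|head -2; python3 -m handwheel '0.035 -0.002 0 0; 0.035 -0.002 0 0; 0.03 0 0 0; 0.015 0 0 0; 0.0025 0 0 0'|head -2; python3 -m handwheel '0 0 0 0; 0 0 0 0; 0 0 0 0; 0 0 0 0; 0 0 0 0'|head -2; python3 -c "from h import *;look('w23')"
```

```text
time_s: 30.83
tool_pos: [0.6024, 0.1592, 0.3332]
time_s: 31.25
tool_pos: [0.6125, -0.0161, 0.3333]
time_s: 31.67
tool_pos: [0.6168, -0.1349, 0.3333]
time_s: 32.08
tool_pos: [0.6168, -0.1306, 0.3337]
tcp [ 0.6168 -0.1306  0.3337]
blue (350.4, 339.2, 63.0, 70.3) rim [ 0.4512 -0.1651] nose [ 0.5004 -0.1577]
green (174.4, 192.9, 80.1, 92.1) rim [0.6112 0.002 ] nose [ 0.6247 -0.0208]
red (313.3, 195.6, 44.1, 45.1) rim [ 0.6088 -0.126 ] nose [ 0.6173 -0.1264]
```

View pics/w23.png

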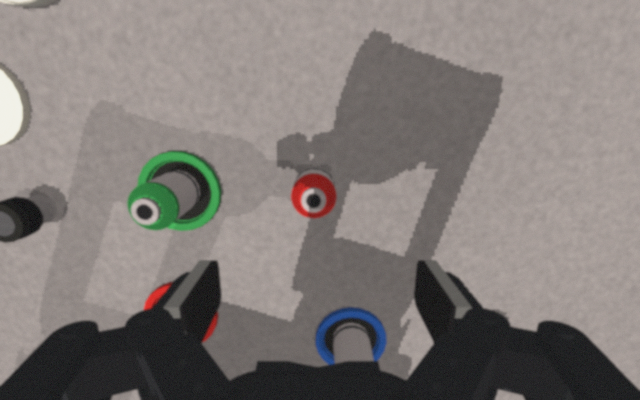

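```bash
python3 -m handwheel '-0.0043 0.0003 0.02 0; 0 0 0.03 0; 0 0 0.03 0; 0 0 0.03 0; 0 0 0.02 0'|head -2; python3 -m handwheel '0 0 0.01 0; 0 0 0.006 0; 0 0 0.002 0; 0 0 0.0005 0; 0 0 0 0'; python3 -c "from h import *;look('w24')"
```

```text
time_s: 32.55
tool_pos: [0.6157, -0.1268, 0.2012]
time_s: 32.97
tool_pos: [0.6172, -0.1278, 0.1864]
eef_rot: [[0.001, -1.0, 0.002], [-1.0, -0.001, -0.001], [0.001, -0.002, -1.0]]
wrist_force: [-0.1, 0.1, 0.4]
finger_gap: 0.0853
tcp [ 0.6172 -0.1278  0.1864]
green (-95.2, 322.6, 122.3, 243.1) rim [0.5812 0.088 ] nose [0.6187 0.014 ]
green (68.3, 263.0, 133.1, 160.3) rim [ 0.6155 -0.0045] nose [ 0.6411 -0.0466]
red (315.8, 288.3, 86.0, 90.8) rim [ 0.6014 -0.1262] nose [ 0.62   -0.1263]
```

View pics/w24.png

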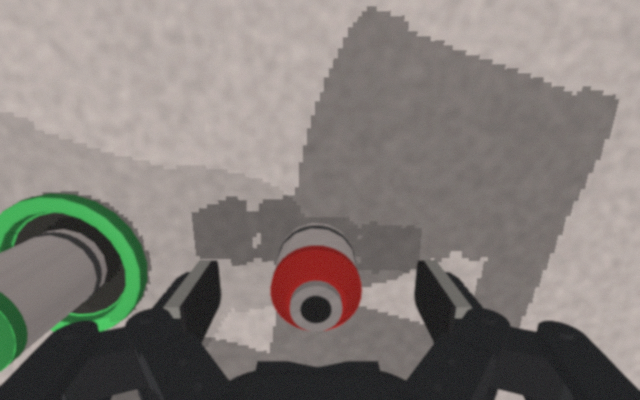

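```bash
python3 -m handwheel '0 0 0 0; 0 0 0 0; 0 0 0 0; 0 0 0 0; 0 0 0 0' 1 40|head -2;python3 -m handwheel '0 0 0 0; 0 0 0 0; 0 0 0 0; 0 0 0 0; 0 0 0 0'; python3 -m handwheel '0 0 -0.01 0; 0 0 -0.03 0; 0 0 -0.03 0; 0 0 -0.04 0; 0 0 -0.03 0'; python3 -m handwheel '-0.02 0.02 0 0; -0.028 0.028 0 0; -0.028 0.028 0 0; -0.028 0.028 0 0; -0.02 0.02 0 0'|head -2; python3 -m handwheel '-0.013 0.01 0 0; -0.003 0.002 0 0; 0 0 0 0; 0 0 0 0; 0 0 0 0';python3 -c "from h import *;look('w25')"
```

```text
time_s: 33.43
tool_pos: [0.6166, -0.1276, 0.1858]
time_s: 33.85
tool_pos: [0.6166, -0.1277, 0.1858]
eef_rot: [[0.0, -1.0, 0.0], [-1.0, -0.0, -0.0], [0.0, -0.0, -1.0]]
wrist_force: [-1.7, 0.2, 5.5]
finger_gap: 0.0365
time_s: 34.27
tool_pos: [0.6164, -0.1277, 0.3277]
eef_rot: [[0.0, -1.0, 0.0], [-1.0, -0.0, -0.0], [0.0, -0.0, -1.0]]
wrist_force: [1.2, -0.2, -1.5]
finger_gap: 0.0367
time_s: 34.68
tool_pos: [0.489, -0.0019, 0.325]
time_s: 35.1
tool_pos: [0.482, 0.0114, 0.3255]
eef_rot: [[-0.0, -1.0, 0.002], [-1.0, 0.0, -0.0], [0.0, -0.002, -1.0]]
wrist_force: [0.2, 0.8, -2.1]
finger_gap: 0.0367
tcp [0.482  0.0114 0.3255]
blue (552.4, 249.2, 45.9, 54.9) rim [ 0.4245 -0.2095] nose [ 0.4522 -0.1624]
blue (508.9, 223.1, 74.7, 86.6) rim [ 0.4506 -0.1642] nose [ 0.4728 -0.1267]
green (334.8, 27.2, 94.6, 105.2) rim [ 0.613  -0.0015] nose [0.6027 0.0009]
red (317.2, 287.1, 85.9, 94.4) rim [0.3843 0.0123] nose [0.4027 0.0123]
red (316.7, 191.7, 81.9, 83.9) rim [0.4805 0.0127] nose [0.4886 0.0126]
```

View pics/w25.png

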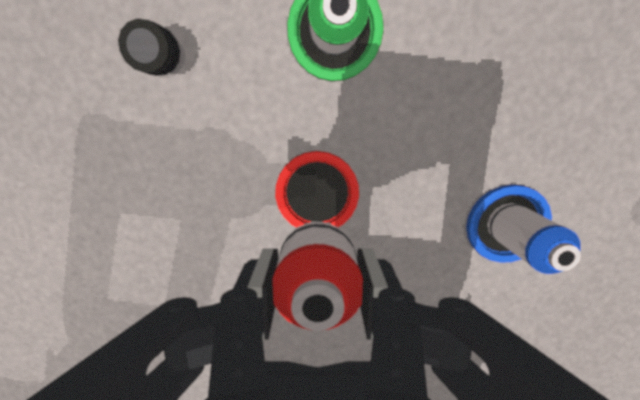

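```bash
python3 -m handwheel '-0.001 0.001 0.02 0; 0 0 0.03 0; 0 0 0.03 0; 0 0 0.03 0; 0 0 0.012 0'|head -2; python3 -m handwheel '0 0 0.005 0; 0 0 0.002 0; 0 0 0.001 0; 0 0 0 0; 0 0 0 0';  python3 -m handwheel '0 0 0.001 0; 0 0 0.001 0; 0 0 0.001 0; 0 0 0 0; 0 0 0 0'; python3 -c "
from h import *
s,p,T=look('w26')"
```

```text
time_s: 35.57
tool_pos: [0.4792, 0.0125, 0.2]
time_s: 35.98
tool_pos: [0.4802, 0.0131, 0.1962]
eef_rot: [[0.0, -1.0, 0.002], [-1.0, -0.0, -0.0], [0.0, -0.002, -1.0]]
wrist_force: [0.4, -0.3, -1.8]
finger_gap: 0.0367
time_s: 36.4
tool_pos: [0.4794, 0.0133, 0.1923]
eef_rot: [[0.001, -1.0, 0.0], [-1.0, -0.001, 0.0], [-0.0, -0.0, -1.0]]
wrist_force: [0.5, 0.6, -2.0]
finger_gap: 0.0367
tcp [0.4794 0.0133 0.1923]
blue (650.1, 300.6, 121.2, 156.9) rim [ 0.4524 -0.1624] nose [ 0.492  -0.0922]
green (359.2, -59.1, 185.1, 221.2) rim [ 0.6134 -0.0021] nose [0.593  0.0034]
red (317.3, 287.1, 85.8, 94.4) rim [0.4604 0.0143] nose [0.4789 0.0143]
red (320.2, 250.1, 140.2, 147.7) rim [0.4816 0.0128] nose [0.4958 0.0131]
```

```bash
python3 -m handwheel '0 -0.0015 0.001 0; 0 0 0.001 0; 0 0 0.001 0; 0 0 0 0; 0 0 0 0'; python3 -m handwheel '0 0 0.001 0; 0 0 0 0; 0 0 0 0; 0 0 0 0; 0 0 0 0'
```

```text
time_s: 36.87
tool_pos: [0.4808, 0.0133, 0.1891]
eef_rot: [[0.001, -1.0, -0.0], [-1.0, -0.001, 0.0], [-0.0, 0.0, -1.0]]
wrist_force: [-0.3, 0.9, -1.8]
finger_gap: 0.0364
time_s: 37.28
tool_pos: [0.4809, 0.0133, 0.1888]
eef_rot: [[0.001, -1.0, 0.0], [-1.0, -0.001, 0.0], [-0.0, -0.0, -1.0]]
wrist_force: [-2.0, 0.5, 5.6]
finger_gap: 0.0368
```

```bash
python3 -m handwheel '0 0 0 0; 0 0 0 0; 0 0 0 0; 0 0 0 0; 0 0 0 0' 0.2|head -2; python3 -m handwheel '0 0 0 0; 0 0 0 0; 0 0 0 0; 0 0 -0.01 0; 0 0 -0.02 0'|head -2;python3 -m handwheel '0 0 -0.03 0; 0 0 -0.03 0; 0 0 -0.03 0; 0 0 -0.02 0; 0 0 0 0' 0|head -2; python3 -m handwheel '0 0 -0.02 0; 0 0 -0.02 0; 0 0 0 0; 0 0 0 0; 0 0 0 0'; python3 - <<'E'
from h import *
s,p,T=look('w27')
p=arm.get_image("top");cv2.imwrite("pics/topN.png",cv2.resize(p["img"][130:270,170:500,::-1],None,fx=2.4,fy=2.4,interpolation=cv2.INTER_CUBIC))
p=arm.get_image("scene");cv2.imwrite("pics/sceneN.png",cv2.resize(p["img"][100:300,120:480,::-1],None,fx=2.2,fy=2.2,interpolation=cv2.INTER_CUBIC))
E
```

```text
time_s: 37.7
tool_pos: [0.4809, 0.0133, 0.1882]
time_s: 38.12
tool_pos: [0.4799, 0.0134, 0.2174]
time_s: 38.53
tool_pos: [0.4825, 0.0132, 0.3331]
time_s: 38.95
tool_pos: [0.4804, 0.0133, 0.3676]
eef_rot: [[0.0, -1.0, -0.001], [-1.0, -0.001, 0.0], [-0.0, 0.001, -1.0]]
wrist_force: [0.2, -0.1, 0.0]
finger_gap: 0.0852
tcp [0.4804 0.0133 0.3676]
blue (522.7, 226.6, 40.0, 46.7) rim [ 0.4289 -0.2032] nose [ 0.4519 -0.1628]
blue (489.0, 207.1, 66.7, 76.3) rim [ 0.4505 -0.1643] nose [ 0.4695 -0.1311]
green (335.0, 34.4, 81.9, 91.1) rim [ 0.6129 -0.0016] nose [0.6037 0.0009]
yellow (-11.5, 61.7, 68.3, 89.3) rim [0.5902 0.3163] nose [0.5855 0.2786]
red (318.9, 178.9, 73.0, 74.2) rim [0.4803 0.0127] nose [0.4872 0.0128]
```

View pics/w27.png

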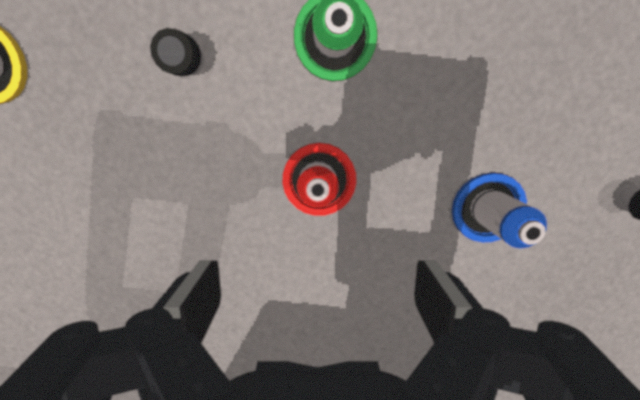

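View pics/sceneN.png

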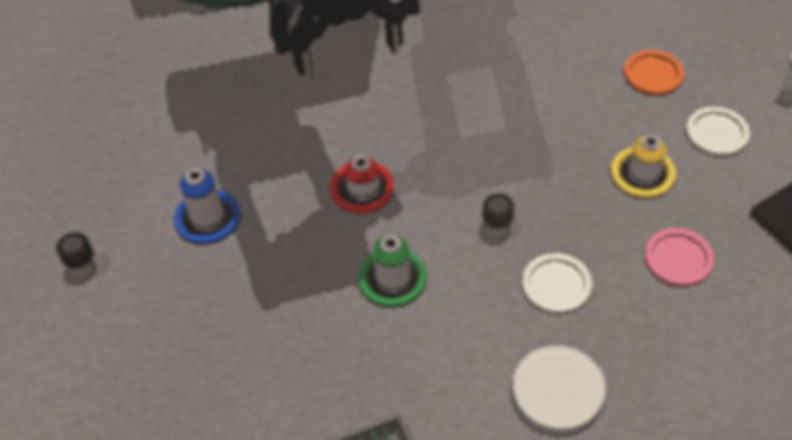

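View pics/topN.png

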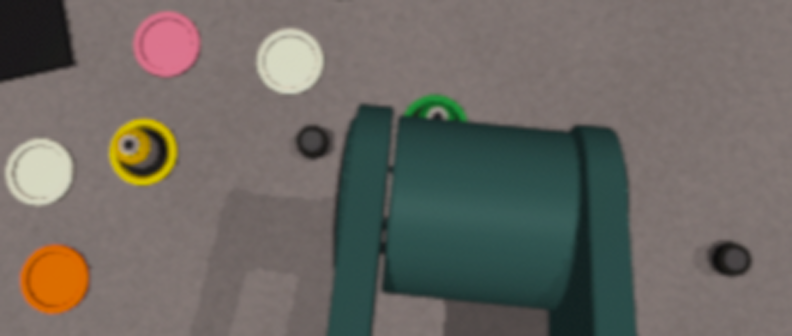

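All four stand upright in the matching rests. Both eyepieces are at the same crop pixels as at the start, (313,142) and (730,259), and the gripper is clear.

```bash
python3 -m handwheel '0 0 0 0; 0 0 0 0; 0 0 0 0; 0 0 0 0; 0 0 0 0'|head -2; python3 -c "
from plant import arm
print(arm.job_done())"
```

```text
time_s: 39.52
tool_pos: [0.4809, 0.0133, 0.3681]
the job is handed in; nothing more can be done
None
```

All four objectives are standing upright and released in the rests of their own colour. I placed them one at a time in the order blue, green, yellow, red, and handed the job in at about 39.5 s of the 115 s allowed. The interface gives no verdict, so the result rests on my own checks.

- **Set-downs:** each objective was lowered in 1 mm steps until the wrist force rose by about 6–8 N, then released. Touchdown came at the height expected for the 3 mm rest floor each time.
- **Final pictures:** the wrist and scene views show all four upright and inside the matching rims. Measured after release, blue was about 1 mm from its rest's centre. I judged the other three by eye, plus the gripper position at release, which was within about 2 mm of each rest's centre.
- **Eyepieces:** both are at the same pixels in the top view as at the start. The gripper was open and well clear at hand-in.
- **Disagreements:**
  - The networks named the yellow objective as red in the top view and reported the look-alike dishes as the yellow rest; I settled both by colour and the black floor.
  - The scene camera read about 5 mm farther out in x than the top camera, so I used the wrist camera for final positions.
  - In the last top view the arm hid the blue and red rests and part of the green one, so those were checked only in the wrist and scene views.

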